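# Swap two nutrient jars in the dosing caddy

## Task

In the black dosing caddy the green-capped and the orange-capped nutrient jars stand in each other's wells. Swap them, so that each stands upright on the bottom of the well ringed in the colour of its own cap; the empty grey well is free for parking a jar meanwhile. Never tip a jar over, and leave the blue-capped jar where it stands.

Things in the scene. Friction and masses are not known exactly. Their poses are not given: they have to be found in the camera images.
- caddy: dosing caddy fixed to the bench: flat black square plate 260 x 260 x 16 mm, at any yaw. Origin: centre of the underside, z up. Four round wells, 84 mm wide, 8 mm deep (bottoms 8 mm above the bench), with coloured bottoms and rings round their mouths; centres in its own x, y (mm): green +70, +70; orange +70, -70; blue -70, +70; grey -70, -70 (empty at the start).
- green_jar: white round jar 125 mm tall: body 60 mm in diameter up to 74 mm, tapering to a 34 mm neck; green screw cap 42 mm in diameter from 90 to 125 mm above the underside (grip it there from above), green band round the body; 0.15 to 0.3 kg. Origin: centre of the underside, z up. Starts in the orange well, belongs in the green one.
- orange_jar: white round jar 125 mm tall: body 60 mm in diameter up to 74 mm, tapering to a 34 mm neck; orange screw cap 42 mm in diameter from 90 to 125 mm above the underside (grip it there from above), orange band round the body; 0.15 to 0.3 kg. Origin: centre of the underside, z up. Starts in the green well, belongs in the orange one.
- blue_jar: white round jar 125 mm tall: body 60 mm in diameter up to 74 mm, tapering to a 34 mm neck; blue screw cap 42 mm in diameter from 90 to 125 mm above the underside (grip it there from above), blue band round the body; 0.15 to 0.3 kg. Origin: centre of the underside, z up. Already in its own well, the blue one: to be left alone.
Not all that is in view belongs to the job. Leave any pink or turquoise look-alike of the orange_jar alone.

How it is judged:
By the outcome, as a careful person would: the job done as asked, in the order asked, and still so for the second after the job is handed in, with the robot touching nothing.
It also fails if it takes over 59 s, if anything falls off the work surface, if the arm or the gripper's body presses on something with over 40 N, if the wrist force passes 120 N, or if a joint passes its speed limit or range.

## Robot

A 7-joint arm with a two-finger parallel gripper is mounted at the origin on the work surface. World frame = base frame: x ahead of the robot, y to its left, z up, the work surface at z = 0. Lengths are in m, angles in rad, forces in N, time in s.
With the tool pointing down it reaches from about 0.35 to 0.9 m from the base axis. Payload 7.2 kg.
Tool frame: the origin (TCP) lies on the mounting face of the last link; the fingertips stand 173 mm ahead of it and the grasp point (between the pads) lies 155 mm ahead of it; x points along the fingers, y is the direction in which the jaws open and shut, and the axes are right-handed (so a half turn about x gives the same grasp; the last joint's range is limited). The gripper opens to 85 mm and grips with 20 to 120 N. Pads are 22 mm wide; open, the fingers measure 114 mm over their backs; the gripper's body (76 mm by 85 mm) begins 54 mm behind the grasp point. The pads swing forward as they close: fully open they stand 13 mm farther back than shut.
Start: joints at [-1.315, 0.411, -0.013, 1.596, 0.006, 1.134, -0.082], TCP at [0.199, 0.593, 0.405] pointing down, gripper open.
Joint ranges: [-2.95, 2.95], [-0.29, 1.99], [-1.47, 1.44], [0.14, 2.54], [-1.03, 4.17], [0.13, 1.85], [-2.86, 2.86]. Speed limits (rad/s): [2.39, 2.39, 3.01, 3.01, 3.14, 3.14, 3.14].

## Interface

Orientations are given as a rotation vector (axis times angle).
In Python, from plant import env gives the robot as it stands.
- The arm moves only by the shell command python3 -m creep 'ROWS' [FORCE]. ROWS is a JSON object of lists of equal length, an entry for each row: "delta_pos": the shift along the tool's x, y, z in mm, a list of three; "yaw": the turn about the tool's x in rad; "claw": the closure, from 0 (fully open) to 1 (shut). A call has 1 to 20 rows; each row shifts and turns the commanded pose from where the row before left it, along the tool's axes as they then stand; what a row does not reach is not made up. A row lasts 1/12 s, in which the tool goes at most 41.7 mm and 7.16 degrees, less where a joint would pass 70% of its speed; a pose out of reach is approached as far as the arm can. A call with a gripper value outside its range is refused whole. The fingers move at their own pace and stop on an object; FORCE is the grip in N (left out, the last holds). Time passes only in rows, so rows that do not move let the fingers close. It gives the time, the measured TCP pose, the force and the opening at its end, in the units of the state.
- env.read_state(): the state, without advancing time (a new reading comes with each control period).
- env.grab_frame(name): name is "scene" or "top"; returns (picture, depth): 384x512x3 uint8, blue, green, red; 384x512 float32, m along the optical axis (not along the pixel's ray), 0 where there is no reading.
- env.camera_info(name): a dict with "fx", "fy", "cx", "cy" (pixels), "R" (3x3) and "t" (3): a world point X has camera coordinates R X + t. Camera axes: x right, y down, z forward; pixel columns grow to the right and rows downward; lengths in m; the calibration is good to about 2 mm. A picture is of the moment at which its call begins. camera_info takes no time and is no camera call.
- env.close_job(): hands the job in, once; it reports no verdict.
Trained networks look in the newest picture that a camera, given by its name, has taken for a name from the list of things; names that differ only in an ending like _2 or _b are one class to them, and where a whole thing is asked for, a point or a joint stands for the part that bears it (a point fixed in the world has none). Each returns a list of dicts, best first, with "p" (0 to 1); they miss things now and then, are a little off and sometimes report something else, mostly with a low value. They report only what shows in the picture. A call takes as long as a camera call. They do not tell look-alikes from the thing itself.
- env.outline_of(target, camera): "mask" (384x512 bool, what is visible of it) and "rect" ([left, top, right, bottom] as shares, 0 to 1, of the picture: columns of its width, rows of its height, round what is visible of it).
- env.tip_of(target, camera): "at" ([column, row] as shares, 0 to 1, of the picture: columns of its width, rows of its height: a listed point, or the origin of a listed thing).
The state is a dict: "time": time; "joint_pos": joint angles; "qd": joint speeds; "effort": joint torques, N m; "ee_pos": TCP position; "orientation": TCP orientation; "contact_force": force on the tool from outside, world axes, zero at the start; "wrist_torque": the same for the moment, N m; "gripper_width": opening from 0.0 (shut) to 1.0 (fully open).
Only numpy, scipy, OpenCV 4.12 (cv2) and the standard library are available. Lean on these libraries where they do the work, as an engineer would, in place of code of your own. Each camera call takes 0.05 s, during which the arm holds its last target.

## Working session

There is one attempt and no reset: what is moved stays moved. The work goes in short steps, Python scripts to look and compute and a shell command to move; the robot and the scene stay as the last step left them, time stands still between calls to the robot, and variables do not carry over. Pictures are saved under pics/ and viewed, and the job is handed in when it is done.

```bash
ls; mkdir -p pics; python3 - <<'E'
from plant import env
import cv2
s=env.read_state()
for k,v in s.items(): print(k,v)
for c in("scene","top"):
    im,d=env.grab_frame(c); cv2.imwrite(f"pics/{c}0.png",im)
    print(c,env.camera_info(c))
E
```

```text
pics
time 0.0
joint_pos [-1.31519495  0.41192908 -0.012733    1.59704768  0.00561245  1.13432709
 -0.08221526]
qd [ 8.75097429e-05  5.69466367e-04 -4.33286907e-04 -2.08902967e-04
 -1.24305812e-03  7.97684971e-04  8.79452332e-04]
effort [ 7.91370785e-04 -6.00628352e+01  6.81916103e-01 -2.99412400e+01
  1.38082233e-02  1.03695694e-02  2.55267048e-05]
ee_pos [0.19880051 0.59230819 0.40383307]
orientation [ 0.2527753   1.55596987 -0.25540613]
contact_force [-0.34095066 -0.66307517  0.14683518]
wrist_torque [ 0.00344829  0.06199606 -0.00299979]
gripper_width 0.9981767275606614
scene {'fx': 487.0071228085563, 'fy': 487.0071228085563, 'cx': 257.0764729453095, 'cy': 191.26274026745278, 'R': array([[-0.27210479,  0.96218802,  0.01237712],
       [ 0.79110608,  0.23100881, -0.56637982],
       [-0.5478231 , -0.14432304, -0.8240514 ]]), 't': array([ 0.0581528 , -0.39778703,  1.28743845])}
top {'fx': 491.3019455026188, 'fy': 491.3019455026188, 'cx': 251.64236691008605, 'cy': 196.29085272045668, 'R': array([[ 0.01060455, -0.99987789, -0.01147782],
       [-0.99826041, -0.00992024, -0.0581184 ],
       [ 0.05799744,  0.01207417, -0.99824371]]), 't': array([0.08228876, 0.5057575 , 0.85213092])}
```

View pics/scene0.png

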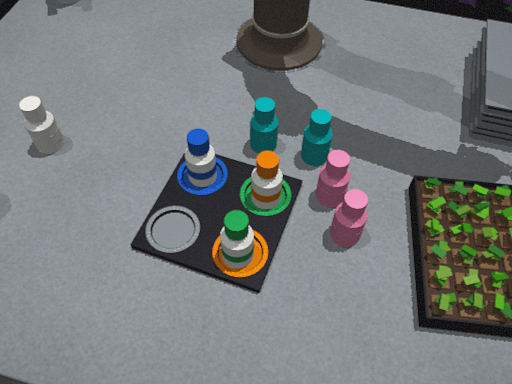

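View pics/top0.png

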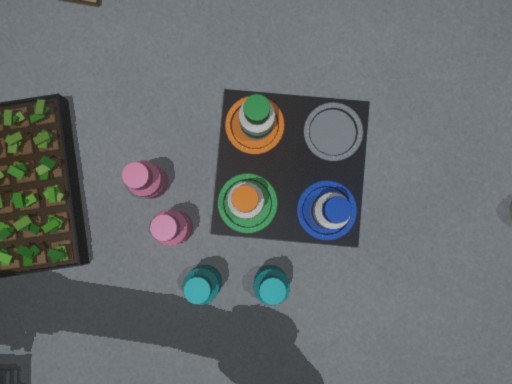

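The scene picture shows the green cap at (236,222), the orange cap at (267,164) and the blue cap at (198,141). In the top view, green is at (257,109) in the orange well, orange at (245,199) in the green well, and the empty grey well at (333,131). Things that could be mistaken for the targets are pink jars at top (137,177) and (165,228), turquoise jars at (197,290) and (273,290), and a white bottle at scene (40,125). I choose the white-bodied jars with green and orange caps standing in the caddy.

```bash
cat > h.py <<'E'
from plant import env
import cv2, numpy as np
from scipy.spatial.transform import Rotation as Ro
def ray(c,u,v,z):
    i=env.camera_info(c);R=np.array(i['R']);t=np.array(i['t'])
    d=R.T@np.array([(u-i['cx'])/i['fx'],(v-i['cy'])/i['fy'],1]);o=-R.T@t
    return o+d*(z-o[2])/d[2]
def cloud(c,d):
    i=env.camera_info(c);R=np.array(i['R']);t=np.array(i['t'])
    v,u=np.mgrid[:384,:512]
    P=np.stack([(u-i['cx'])/i['fx']*d,(v-i['cy'])/i['fy']*d,d],-1)-t
    return P@R
HUE={'green':(50,75),'orange':(8,18),'blue':(105,125)}
def caps(c,im,d):
    h=cv2.cvtColor(im,cv2.COLOR_BGR2HSV);X=cloud(c,d);out={}
    for n,(a,b) in HUE.items():
        m=(h[...,0]>=a)&(h[...,0]<=b)&(h[...,1]>120)&(d>0)
        for nm,lo,hi,xr in(('top',.122,.35,0),('ring',.004,.022,0)):
            k=(m&(X[...,2]>lo)&(X[...,2]<hi)).astype(np.uint8)
            nn,L,st,_=cv2.connectedComponentsWithStats(k)
            if nn<2: continue
            j=1+np.argmax(st[1:,4]); q=L==j
            P=X[q]; out[n,nm]=P
            v,u=np.nonzero(q)
            # min circle centre in xy
            (cx,cy),r=cv2.minEnclosingCircle(P[:,:2].astype(np.float32)*1000)
            print(c,n,nm,'n',st[j,4],'px',u.mean().round(),v.mean().round(),'circ',round(cx,1),round(cy,1),round(r,1),'z',(np.median(P[:,2])*1000).round(1))
    return out
def fk():
    s=env.read_state();R=Ro.from_rotvec(s['orientation']).as_matrix()
    return s,R
E
python3 - <<'E'
from h import *
for c in("scene","top"):
    im,d=env.grab_frame(c); caps(c,im,d)
    if c=='top':
        cv2.imwrite('pics/crop.png',cv2.resize(im[80:250,200:380],None,fx=3.3,fy=3.3))
        r=env.outline_of('caddy','top')[0]; m=r['mask'];print(r['p'])
        X=cloud('top',d);k=m&(X[...,2]>.006)&(X[...,2]<.026)
        print(cv2.minAreaRect((X[k][:,:2]*1000).astype(np.float32)))
s,R=fk();print(R.round(3),s['ee_pos'])
E
```

```text
scene green top n 478 px 236.0 222.0 circ 635.6 82.6 22.1 z 133.1
scene green ring n 750 px 264.0 199.0 circ 492.7 95.7 54.1 z 15.6
scene orange top n 382 px 267.0 161.0 circ 495.8 99.0 21.7 z 132.7
scene orange ring n 988 px 242.0 258.0 circ 631.8 84.6 53.9 z 15.5
scene blue top n 354 px 198.0 138.0 circ 481.0 -44.0 22.0 z 132.8
scene blue ring n 778 px 202.0 180.0 circ 482.1 -44.9 55.2 z 15.4
top green top n 507 px 257.0 107.0 circ 636.1 80.2 20.5 z 133.8
top green ring n 952 px 250.0 208.0 circ 493.3 95.1 51.6 z 16.2
top orange top n 551 px 245.0 198.0 circ 495.3 96.4 20.5 z 133.8
top orange ring n 1437 px 252.0 131.0 circ 632.9 84.1 53.2 z 15.6
top blue top n 591 px 337.0 209.0 circ 479.4 -44.5 21.0 z 133.7
top blue ring n 1611 px 323.0 209.0 circ 482.4 -44.4 53.2 z 16.1
0.59
((557.3657836914062, 19.949142456054688), (260.6446533203125, 260.59954833984375), 85.45990753173828)
[[-0.     0.318  0.948]
 [-0.001  0.948 -0.318]
 [-1.    -0.001 -0.   ]] [0.19883409 0.59245053 0.40430112]
```

View pics/crop.png

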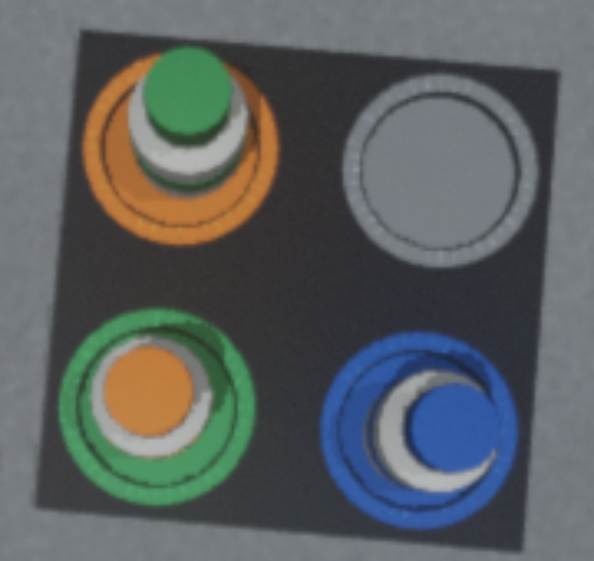

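Well centres, in mm: green (493,95), orange (632,84), blue (482,-44), grey (622,-55) by symmetry. Cap tops measure z≈133, which matches 8+125. I'll approach the green jar at (636,81), with tool shift y −346, z +577.

```bash
python3 -m creep '{"delta_pos":[[0,-10,16],[0,-20,33],[0,-20,33],[0,-20,33],[0,-20,33],[0,-20,33],[0,-20,33],[0,-20,33],[0,-20,33],[0,-20,33],[0,-20,33],[0,-20,33],[0,-20,33],[0,-20,33],[0,-20,33],[0,-20,33],[0,-20,33],[0,-16,33],[0,0,0],[0,0,0]],"yaw":[0,0,0,0,0,0,0,0,0,0,0,0,0,0,0,0,0,0,0,0],"claw":[0,0,0,0,0,0,0,0,0,0,0,0,0,0,0,0,0,0,0,0]}' 40
cat > rel.py <<'E'
import sys; from h import *
s,R=fk(); t=np.array(list(map(float,sys.argv[1:4])))
print('t',round(s['time'],2),'pos',(s['ee_pos']*1000).round(1),'w',round(s['gripper_width'],3),'F',np.round(s['contact_force'],1))
print('tool shift mm',(R.T@(t-s['ee_pos']*1000)).round(1)); print('x axis',R[:,0].round(3),'y',R[:,1].round(3))
E
python3 rel.py 636 81.2 266
```

```text
time: 1.92
ee_pos: [0.6368, 0.0782, 0.404]
orientation: [0.257, 1.556, -0.259]
contact_force: [0.3, 0.9, 0.4]
gripper_width: 1.0
t 1.92 pos [636.8  78.2 404. ] w 1.0 F [0.3 0.9 0.4]
tool shift mm [138.    2.7  -1.7]
x axis [-0.    -0.001 -1.   ] y [ 0.322  0.947 -0.001]
```

```bash
python3 -m creep '{"delta_pos":[[15,2.7,-1.7],[20,0,0],[25,0,0],[25,0,0],[20,0,0],[15,0,0],[10,0,0],[8,0,0],[0,0,0],[0,0,0]],"yaw":[0,0,0,0,0,0,0,0,0,0],"claw":[0,0,0,0,0,0,0,0,0,0]}'
python3 rel.py 636 81.2 266
python3 - <<'E'
from h import *
im,d=env.grab_frame('scene');cv2.imwrite('pics/a.png',cv2.resize(im[100:300,120:360],None,fx=3,fy=3))
E
```

```text
time: 2.75
ee_pos: [0.6351, 0.0844, 0.267]
orientation: [0.254, 1.556, -0.253]
contact_force: [-0.2, -0.6, 0.4]
gripper_width: 1.003
t 2.75 pos [635.1  84.4 267. ] w 1.003 F [-0.2 -0.6  0.4]
tool shift mm [ 1.  -2.8  1.9]
x axis [ 0.  0. -1.] y [0.318 0.948 0.   ]
```

View pics/a.png

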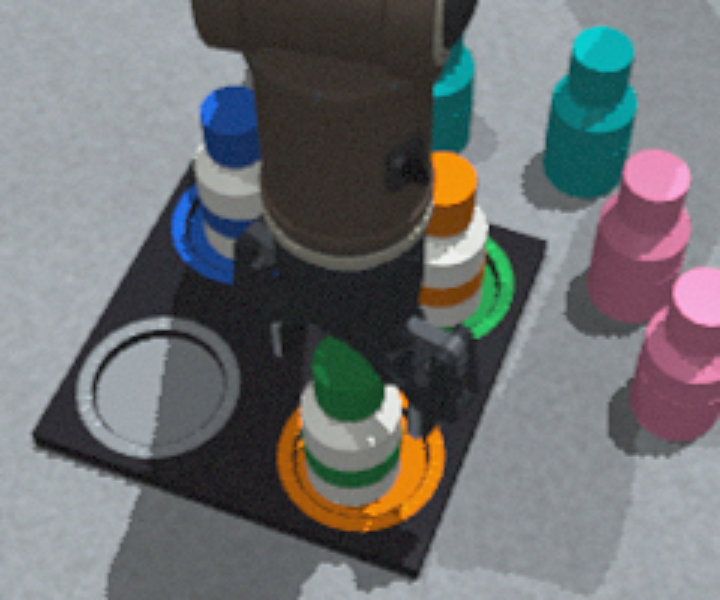

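The crop shows the green cap at (345,375), between the fingers at about (277,335) and (435,385). I'll correct by 3 mm and close.

```bash
python3 -m creep '{"delta_pos":[[1,-2.8,1.9],[0,0,0],[0,0,0],[0,0,0],[0,0,0],[0,0,0],[0,0,0],[0,0,0],[0,0,0],[0,0,0],[0,0,0],[0,0,0]],"yaw":[0,0,0,0,0,0,0,0,0,0,0,0],"claw":[0,0,0.2,0.4,0.6,0.7,0.8,0.8,0.8,0.8,0.8,0.8]}' 40
python3 rel.py 636 81.2 266
```

```text
time: 3.8
ee_pos: [0.6362, 0.0809, 0.266]
orientation: [0.254, 1.555, -0.254]
contact_force: [0.1, 0.6, 5.5]
gripper_width: 0.479
t 3.8 pos [636.2  80.9 266. ] w 0.479 F [0.1 0.6 5.5]
tool shift mm [ 0.   0.3 -0.3]
x axis [ 0.001  0.    -1.   ] y [0.318 0.948 0.   ]
```

```bash
python3 -m creep '{"delta_pos":[[-3,0,0],[-6,0,0],[-8,0,0],[-8,0,0],[-8,0,0],[-7,0,0],[0,0,0],[0,0,0],[0,0,0]],"yaw":[0,0,0,0,0,0,0,0,0],"claw":[0.8,0.8,0.8,0.8,0.8,0.8,0.8,0.8,0.8]}'
python3 rel.py 621.6 -55.2 306
python3 - <<'E'
from h import *
im,d=env.grab_frame('scene');cv2.imwrite('pics/b.png',cv2.resize(im[100:300,120:360],None,fx=3,fy=3))
E
```

```text
time: 4.55
ee_pos: [0.6358, 0.0808, 0.3055]
orientation: [0.254, 1.556, -0.254]
contact_force: [-0.7, -0.3, -0.9]
gripper_width: 0.481
t 4.55 pos [635.8  80.8 305.5] w 0.481 F [-0.7 -0.3 -0.9]
tool shift mm [  -0.5 -133.5   29.8]
x axis [-0.  0. -1.] y [ 0.318  0.948 -0.   ]
```

View pics/b.png

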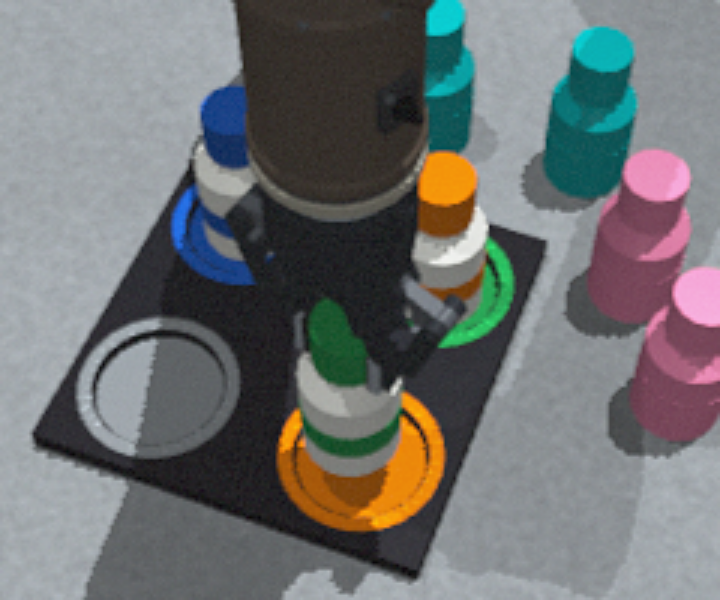

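The jar is held upright and is about 40 mm up, with its bottom at crop (350,465). Next I move it to the grey well.

```bash
python3 -m creep '{"delta_pos":[[0,-5,1],[0,-10,2.3],[0,-15,3.3],[0,-18,4],[0,-18,4],[0,-18,4],[0,-18,4],[0,-15,3.4],[0,-10,2.3],[0,-6.5,1.5],[0,0,0],[0,0,0],[0,0,0]],"yaw":[0,0,0,0,0,0,0,0,0,0,0,0,0],"claw":[0.8,0.8,0.8,0.8,0.8,0.8,0.8,0.8,0.8,0.8,0.8,0.8,0.8]}'
python3 rel.py 621.6 -55.2 266
python3 - <<'E'
from h import *
im,d=env.grab_frame('scene');cv2.imwrite('pics/c.png',cv2.resize(im[100:300,120:360],None,fx=3,fy=3))
E
```

```text
time: 5.68
ee_pos: [0.6219, -0.0542, 0.3056]
orientation: [0.254, 1.556, -0.252]
contact_force: [-0.5, -0.3, -1.4]
gripper_width: 0.485
t 5.68 pos [621.9 -54.2 305.6] w 0.485 F [-0.5 -0.3 -1.4]
tool shift mm [39.6 -1.1  0.1]
x axis [ 0.     0.001 -1.   ] y [0.317 0.948 0.001]
```

View pics/c.png

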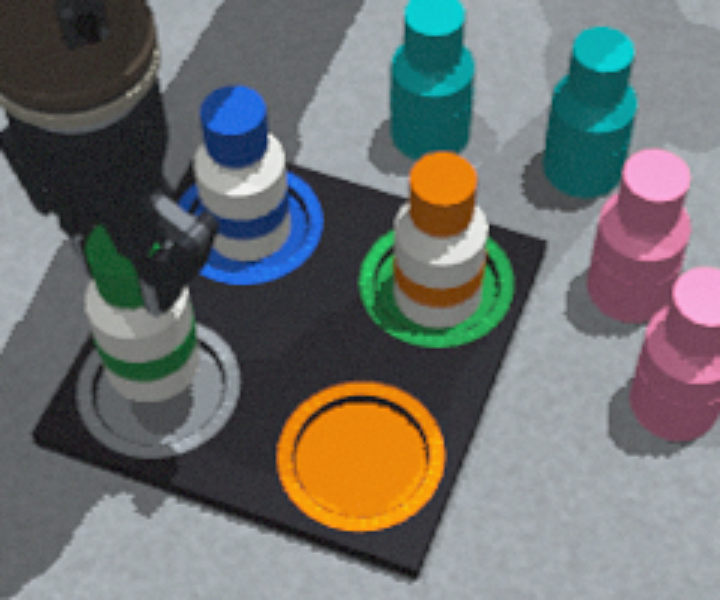

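The green jar hangs over the grey well, its bottom at crop (152,395) and the well at (160,388). I'll lower it gently and release.

```bash
python3 -m creep '{"delta_pos":[[4,-1,0],[8,0,0],[8,0,0],[7,0,0],[4,0,0],[3,0,0],[2,0,0],[2,0,0],[1,0,0],[0,0,0],[0,0,0]],"yaw":[0,0,0,0,0,0,0,0,0,0,0],"claw":[0.8,0.8,0.8,0.8,0.8,0.8,0.8,0.8,0.8,0.8,0.8]}'
python3 rel.py 621.6 -55.2 266
```

```text
time: 6.65
ee_pos: [0.6215, -0.0562, 0.2669]
orientation: [0.254, 1.555, -0.254]
contact_force: [0.5, 0.4, -1.6]
gripper_width: 0.48
t 6.65 pos [621.5 -56.2 266.9] w 0.48 F [ 0.5  0.4 -1.6]
tool shift mm [ 0.9  1.  -0.2]
x axis [ 0.  0. -1.] y [0.318 0.948 0.   ]
```

```bash
python3 -m creep '{"delta_pos":[[1,0,0],[0.5,0,0],[0,0,0]],"yaw":[0,0,0],"claw":[0.8,0.8,0.8]}'
python3 -m creep '{"delta_pos":[[0,0,0],[0,0,0],[0,0,0],[0,0,0],[0,0,0],[0,0,0],[0,0,0],[0,0,0]],"yaw":[0,0,0,0,0,0,0,0],"claw":[0.45,0.35,0.25,0.1,0,0,0,0]}'
```

```text
time: 6.9
ee_pos: [0.6217, -0.0563, 0.266]
orientation: [0.254, 1.555, -0.254]
contact_force: [-1.3, -0.3, 5.3]
gripper_width: 0.481
time: 7.57
ee_pos: [0.6214, -0.0562, 0.2651]
orientation: [0.254, 1.556, -0.254]
contact_force: [-0.2, 0.2, 0.1]
gripper_width: 0.999
```

```bash
python3 -m creep '{"delta_pos":[[-5,0,0],[-12,0,0],[-20,0,0],[-25,0,0],[-20,0,0],[-10,0,0],[0,0,0],[0,0,0]],"yaw":[0,0,0,0,0,0,0,0],"claw":[0,0,0,0,0,0,0,0]}'
python3 rel.py 495.5 97.5 358
python3 - <<'E'
from h import *
im,d=env.grab_frame('scene');cv2.imwrite('pics/d.png',cv2.resize(im[100:300,120:360],None,fx=3,fy=3)); caps('scene',im,d)
im,d=env.grab_frame('top'); caps('top',im,d)
E
```

```text
time: 8.23
ee_pos: [0.6213, -0.0562, 0.3576]
orientation: [0.254, 1.555, -0.254]
contact_force: [0.1, 0.2, -0.6]
gripper_width: 1.002
t 8.23 pos [621.3 -56.2 357.6] w 1.002 F [ 0.1  0.2 -0.6]
tool shift mm [  -0.5  105.7 -168.2]
x axis [ 0.001  0.    -1.   ] y [0.318 0.948 0.001]
scene green top n 448 px 164.0 197.0 circ 621.2 -54.8 22.6 z 132.9
scene green ring n 740 px 264.0 199.0 circ 492.4 95.8 54.3 z 15.7
scene orange top n 385 px 267.0 161.0 circ 496.0 97.8 21.9 z 132.9
scene orange ring n 1995 px 240.0 251.0 circ 632.0 84.0 54.1 z 9.8
scene blue top n 358 px 198.0 138.0 circ 479.9 -43.2 22.4 z 132.7
scene blue ring n 578 px 209.0 181.0 circ 482.2 -40.7 53.9 z 14.9
top green top n 555 px 345.0 117.0 circ 621.3 -56.5 20.7 z 133.7
top green ring n 273 px 269.0 206.0 circ 493.0 67.4 36.1 z 16.2
top orange top n 544 px 245.0 198.0 circ 495.4 96.2 20.4 z 133.7
top orange ring n 2770 px 254.0 124.0 circ 633.2 84.3 53.6 z 10.7
top blue top n 589 px 337.0 209.0 circ 479.5 -44.7 21.0 z 133.5
top blue ring n 1589 px 323.0 209.0 circ 482.6 -44.3 53.0 z 16.0
```

View pics/d.png

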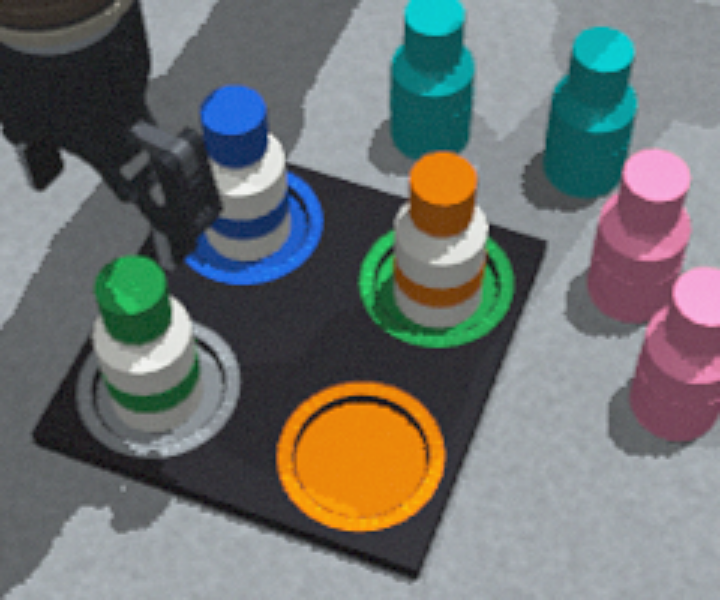

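The green jar is parked upright in the grey well at (621,-55.5), with its top at z 133. Next is the orange jar at (495.6,97).

```bash
python3 -m creep '{"delta_pos":[[0,5,-8],[0,12,-19],[0,15,-24],[0,15,-24],[0,15,-24],[0,15,-24],[0,12,-19],[0,10,-16],[0,6.3,-10],[0,0,0],[0,0,0],[0,0,0]],"yaw":[0,0,0,0,0,0,0,0,0,0,0,0],"claw":[0,0,0,0,0,0,0,0,0,0,0,0]}'
python3 rel.py 495.6 97 266
```

```text
time: 9.33
ee_pos: [0.4958, 0.0965, 0.3569]
orientation: [0.254, 1.556, -0.255]
contact_force: [0.3, -0.0, -0.3]
gripper_width: 0.998
t 9.33 pos [495.8  96.5 356.9] w 0.998 F [ 0.3 -0.  -0.3]
tool shift mm [90.9  0.5 -0.4]
x axis [-0.    -0.001 -1.   ] y [ 0.319  0.948 -0.001]
```

```bash
python3 -m creep '{"delta_pos":[[8,0.5,-0.4],[15,0,0],[20,0,0],[20,0,0],[15,0,0],[9,0,0],[4,0,0],[0,0,0],[0,0,0]],"yaw":[0,0,0,0,0,0,0,0,0],"claw":[0,0,0,0,0,0,0,0,0]}'
python3 rel.py 495.6 97 266
python3 - <<'E'
from h import *
im,d=env.grab_frame('scene');cv2.imwrite('pics/e.png',cv2.resize(im[100:300,120:360],None,fx=3,fy=3))
E
```

```text
time: 10.08
ee_pos: [0.4958, 0.0974, 0.2664]
orientation: [0.255, 1.555, -0.255]
contact_force: [0.2, 0.3, -0.5]
gripper_width: 1.002
t 10.08 pos [495.8  97.4 266.4] w 1.002 F [ 0.2  0.3 -0.5]
tool shift mm [ 0.4 -0.4 -0.1]
x axis [ 0. -0. -1.] y [0.319 0.948 0.   ]
```

View pics/e.png

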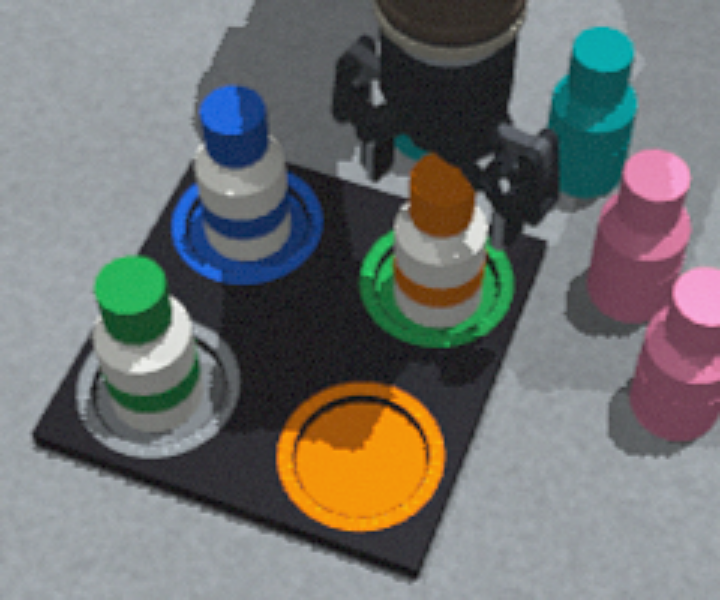

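The orange cap at crop (440,195) is between the fingers at (378,150) and (510,210), clear of the turquoise jar. I'll grip and lift.

```bash
python3 -m creep '{"delta_pos":[[0,0,0],[0,0,0],[0,0,0],[0,0,0],[0,0,0],[0,0,0],[0,0,0],[0,0,0],[0,0,0],[0,0,0],[0,0,0]],"yaw":[0,0,0,0,0,0,0,0,0,0,0],"claw":[0,0.2,0.4,0.6,0.7,0.8,0.8,0.8,0.8,0.8,0.8]}' 40
python3 rel.py 495.6 97 266
```

```text
time: 11.05
ee_pos: [0.4955, 0.0976, 0.2666]
orientation: [0.254, 1.555, -0.254]
contact_force: [-1.0, -0.4, 5.3]
gripper_width: 0.482
t 11.05 pos [495.5  97.6 266.6] w 0.482 F [-1.  -0.4  5.3]
tool shift mm [ 0.6 -0.6  0.3]
x axis [ 0.  0. -1.] y [0.318 0.948 0.   ]
```

```bash
python3 -m creep '{"delta_pos":[[-3,0,0],[-6,0,0],[-8,0,0],[-8,0,0],[-8,0,0],[-7,0,0],[0,0,0],[0,0,0],[0,0,0]],"yaw":[0,0,0,0,0,0,0,0,0],"claw":[0.8,0.8,0.8,0.8,0.8,0.8,0.8,0.8,0.8]}'
python3 rel.py 632.5 84.3 306
```

```text
time: 11.8
ee_pos: [0.4953, 0.0977, 0.3061]
orientation: [0.254, 1.556, -0.254]
contact_force: [-0.6, -0.5, -1.4]
gripper_width: 0.483
t 11.8 pos [495.3  97.7 306.1] w 0.483 F [-0.6 -0.5 -1.4]
tool shift mm [1.000e-01 3.090e+01 1.344e+02]
x axis [-0.  0. -1.] y [0.318 0.948 0.   ]
```

```bash
python3 -m creep '{"delta_pos":[[0,1.2,5],[0,2.3,10],[0,3.4,15],[0,4.1,18],[0,4.1,18],[0,4.1,18],[0,4.1,18],[0,3.4,15],[0,2.5,11],[0,1.5,6.5],[0,0,0],[0,0,0],[0,0,0]],"yaw":[0,0,0,0,0,0,0,0,0,0,0,0,0],"claw":[0.8,0.8,0.8,0.8,0.8,0.8,0.8,0.8,0.8,0.8,0.8,0.8,0.8]}'
python3 rel.py 632.5 84.3 266
python3 - <<'E'
from h import *
im,d=env.grab_frame('scene');cv2.imwrite('pics/f.png',cv2.resize(im[100:300,120:360],None,fx=3,fy=3))
E
```

```text
time: 12.88
ee_pos: [0.6322, 0.084, 0.3058]
orientation: [0.254, 1.557, -0.254]
contact_force: [-0.4, 0.5, -1.7]
gripper_width: 0.481
t 12.88 pos [632.2  84.  305.8] w 0.481 F [-0.4  0.5 -1.7]
tool shift mm [39.8  0.4  0.2]
x axis [-0.001 -0.    -1.   ] y [ 0.318  0.948 -0.   ]
```

View pics/f.png

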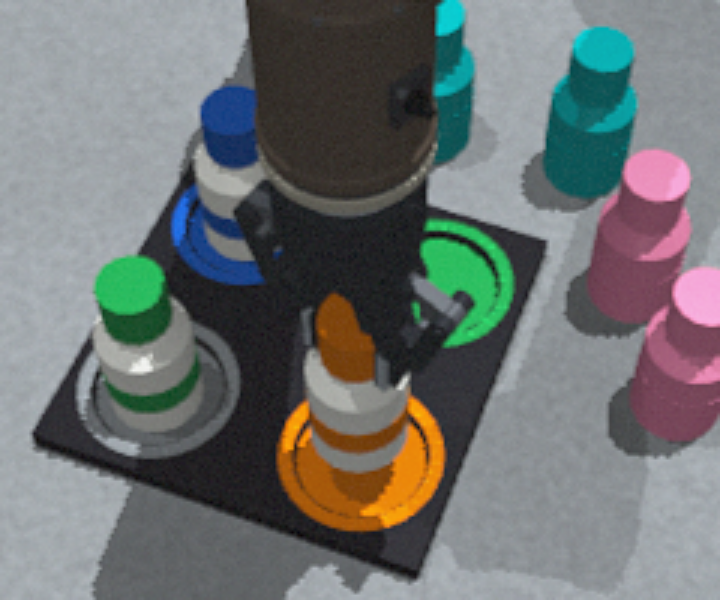

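The orange jar hangs centred over the orange well at crop (360,455). I'll lower it until it touches, then release.

```bash
python3 -m creep '{"delta_pos":[[4,0,0],[8,0,0],[8,0,0],[7,0,0],[4,0,0],[3,0,0],[2,0,0],[2,0,0],[1,0,0],[0.7,0,0],[0,0,0],[0,0,0]],"yaw":[0,0,0,0,0,0,0,0,0,0,0,0],"claw":[0.8,0.8,0.8,0.8,0.8,0.8,0.8,0.8,0.8,0.8,0.8,0.8]}'
```

```text
time: 13.93
ee_pos: [0.6328, 0.0839, 0.2667]
orientation: [0.254, 1.555, -0.254]
contact_force: [-0.9, 0.3, -0.4]
gripper_width: 0.481
```

```bash
python3 -m creep '{"delta_pos":[[0.6,0,0],[0,0,0],[0,0,0],[0,0,0],[0,0,0],[0,0,0],[0,0,0],[0,0,0],[0,0,0],[0,0,0]],"yaw":[0,0,0,0,0,0,0,0,0,0],"claw":[0.8,0.8,0.45,0.35,0.25,0.1,0,0,0,0]}'
```

```text
time: 14.77
ee_pos: [0.6327, 0.084, 0.2659]
orientation: [0.254, 1.556, -0.254]
contact_force: [-0.5, 0.9, 0.6]
gripper_width: 0.998
```

```bash
python3 -m creep '{"delta_pos":[[-5,0,0],[-12,0,0],[-20,0,0],[-25,0,0],[-20,0,0],[-10,0,0],[0,0,0],[0,0,0]],"yaw":[0,0,0,0,0,0,0,0],"claw":[0,0,0,0,0,0,0,0]}'
python3 rel.py 621.2 -55.7 358
python3 - <<'E'
from h import *
im,d=env.grab_frame('scene');cv2.imwrite('pics/g.png',cv2.resize(im[100:300,120:360],None,fx=3,fy=3)); caps('scene',im,d)
im,d=env.grab_frame('top'); caps('top',im,d)
E
```

```text
time: 15.43
ee_pos: [0.6326, 0.084, 0.3583]
orientation: [0.255, 1.555, -0.254]
contact_force: [-0.2, -0.5, -0.9]
gripper_width: 1.0
t 15.43 pos [632.6  84.  358.3] w 1.0 F [-0.2 -0.5 -0.9]
tool shift mm [   0.2 -136.    33.6]
x axis [ 0.001  0.    -1.   ] y [0.318 0.948 0.001]
scene green top n 444 px 164.0 196.0 circ 622.2 -55.7 21.9 z 133.0
scene green ring n 312 px 282.0 200.0 circ 493.2 114.9 49.0 z 15.7
scene orange top n 464 px 238.0 221.0 circ 633.0 84.5 21.4 z 133.1
scene orange ring n 931 px 240.0 258.0 circ 632.0 84.4 53.8 z 15.2
scene blue top n 164 px 193.0 136.0 circ 480.2 -46.4 20.5 z 133.0
scene blue ring n 574 px 196.0 182.0 circ 482.2 -44.6 54.0 z 15.5
top green top n 123 px 354.0 114.0 circ 624.5 -66.2 15.9 z 133.7
top green ring n 1 px 353.0 106.0 circ 667.0 -90.7 0.0 z 17.8
```

View pics/g.png

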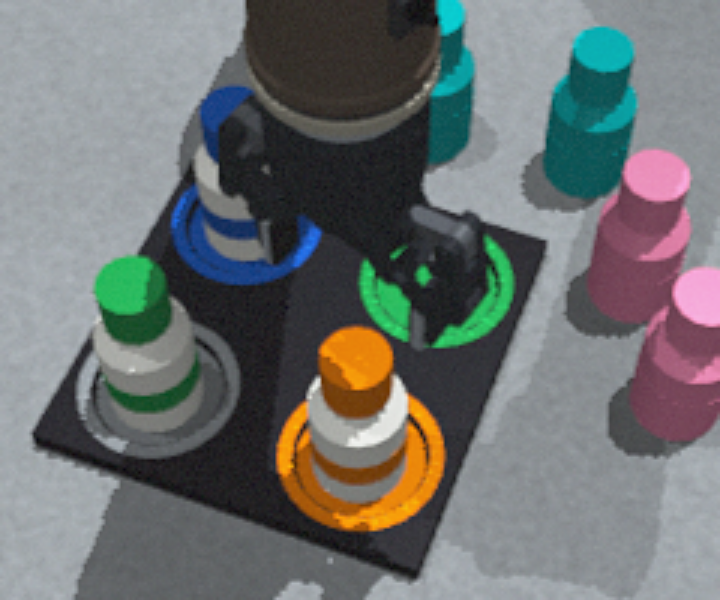

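The orange jar stands upright in the orange well at (633,84.5), with its top at z 133. I'll go back for the green jar.

```bash
python3 -m creep '{"delta_pos":[[0,-6,1.5],[0,-12,3],[0,-18,4.5],[0,-18,4.5],[0,-18,4.5],[0,-18,4.5],[0,-18,4.5],[0,-14,3.5],[0,-9,2],[0,-5,1.1],[0,0,0],[0,0,0],[0,0,0]],"yaw":[0,0,0,0,0,0,0,0,0,0,0,0,0],"claw":[0,0,0,0,0,0,0,0,0,0,0,0,0]}'
python3 rel.py 621.4 -55.9 266
```

```text
time: 16.62
ee_pos: [0.6214, -0.0544, 0.3577]
orientation: [0.253, 1.556, -0.252]
contact_force: [-0.0, 1.3, 0.3]
gripper_width: 0.998
t 16.62 pos [621.4 -54.4 357.7] w 0.998 F [-0.   1.3  0.3]
tool shift mm [91.7 -1.5  0.5]
x axis [-0.     0.001 -1.   ] y [0.317 0.949 0.001]
```

```bash
python3 -m creep '{"delta_pos":[[8,-1,0.3],[15,0,0],[20,0,0],[20,0,0],[15,0,0],[9,0,0],[4,0,0],[0,0,0],[0,0,0]],"yaw":[0,0,0,0,0,0,0,0,0],"claw":[0,0,0,0,0,0,0,0,0]}'
python3 rel.py 621.4 -55.9 266
```

```text
time: 17.37
ee_pos: [0.6216, -0.0565, 0.2673]
orientation: [0.254, 1.555, -0.254]
contact_force: [0.9, 0.2, 0.4]
gripper_width: 1.001
t 17.37 pos [621.6 -56.5 267.3] w 1.001 F [0.9 0.2 0.4]
tool shift mm [ 1.3  0.5 -0.3]
x axis [ 0.001 -0.    -1.   ] y [0.318 0.948 0.   ]
```

```bash
python3 -m creep '{"delta_pos":[[0,0,0],[0,0,0],[0,0,0],[0,0,0],[0,0,0],[0,0,0],[0,0,0],[0,0,0],[0,0,0],[0,0,0],[0,0,0]],"yaw":[0,0,0,0,0,0,0,0,0,0,0],"claw":[0,0.2,0.4,0.6,0.7,0.8,0.8,0.8,0.8,0.8,0.8]}' 40
python3 rel.py 621.4 -55.9 266
```

```text
time: 18.28
ee_pos: [0.6215, -0.0567, 0.2675]
orientation: [0.254, 1.555, -0.254]
contact_force: [-0.0, 0.5, 5.9]
gripper_width: 0.484
t 18.28 pos [621.5 -56.7 267.5] w 0.484 F [-0.   0.5  5.9]
tool shift mm [ 1.5  0.7 -0.3]
x axis [ 0.001  0.    -1.   ] y [0.318 0.948 0.   ]
```

```bash
python3 -m creep '{"delta_pos":[[-3,0,0],[-6,0,0],[-8,0,0],[-8,0,0],[-8,0,0],[-7,0,0],[0,0,0],[0,0,0],[0,0,0]],"yaw":[0,0,0,0,0,0,0,0,0],"claw":[0.8,0.8,0.8,0.8,0.8,0.8,0.8,0.8,0.8]}'
python3 rel.py 493 95.3 307
```

```text
time: 19.03
ee_pos: [0.6211, -0.0566, 0.3067]
orientation: [0.254, 1.556, -0.254]
contact_force: [-0.3, 0.7, -2.0]
gripper_width: 0.483
t 19.03 pos [621.1 -56.6 306.7] w 0.483 F [-0.3  0.7 -2. ]
tool shift mm [  -0.2  103.3 -169.8]
x axis [-0.  0. -1.] y [0.318 0.948 0.   ]
```

```bash
python3 -m creep '{"delta_pos":[[0,3,-5],[0,6,-10],[0,9,-15],[0,11,-18],[0,11,-18],[0,11,-18],[0,11,-18],[0,11,-18],[0,11,-18],[0,9,-15],[0,6,-10],[0,4.3,-6.8],[0,0,0],[0,0,0],[0,0,0]],"yaw":[0,0,0,0,0,0,0,0,0,0,0,0,0,0,0],"claw":[0.8,0.8,0.8,0.8,0.8,0.8,0.8,0.8,0.8,0.8,0.8,0.8,0.8,0.8,0.8]}'
python3 rel.py 493 95.3 267
python3 - <<'E'
from h import *
im,d=env.grab_frame('scene');cv2.imwrite('pics/i.png',cv2.resize(im[100:300,120:360],None,fx=3,fy=3))
E
```

```text
time: 20.28
ee_pos: [0.4937, 0.0945, 0.307]
orientation: [0.255, 1.555, -0.255]
contact_force: [0.3, -0.3, -2.3]
gripper_width: 0.482
t 20.28 pos [493.7  94.5 307. ] w 0.482 F [ 0.3 -0.3 -2.3]
tool shift mm [40.   0.5 -0.9]
x axis [ 0.001 -0.    -1.   ] y [ 0.319  0.948 -0.   ]
```

View pics/i.png

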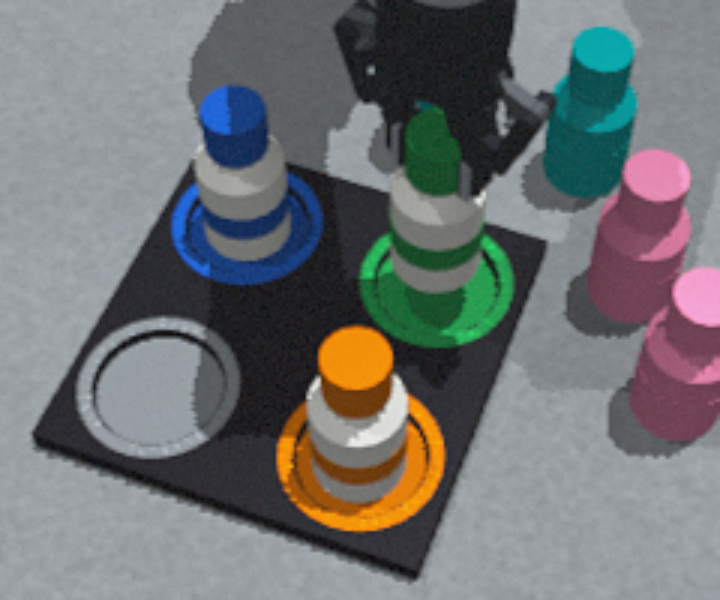

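The green jar hangs over the green well at crop (437,285). Lowering it.

```bash
python3 -m creep '{"delta_pos":[[4,0,-0.5],[8,0,0],[8,0,0],[7,0,0],[4,0,0],[3,0,0],[2,0,0],[2,0,0],[1,0,0],[0.5,0,0],[0,0,0],[0,0,0]],"yaw":[0,0,0,0,0,0,0,0,0,0,0,0],"claw":[0.8,0.8,0.8,0.8,0.8,0.8,0.8,0.8,0.8,0.8,0.8,0.8]}'
```

```text
time: 21.33
ee_pos: [0.4927, 0.0954, 0.2676]
orientation: [0.254, 1.555, -0.254]
contact_force: [-0.3, -0.8, -1.1]
gripper_width: 0.48
```

```bash
python3 -m creep '{"delta_pos":[[0.7,0,0],[0,0,0],[0,0,0]],"yaw":[0,0,0],"claw":[0.8,0.8,0.8]}'
python3 -m creep '{"delta_pos":[[0,0,0],[0,0,0],[0,0,0],[0,0,0],[0,0,0],[0,0,0],[0,0,0],[0,0,0]],"yaw":[0,0,0,0,0,0,0,0],"claw":[0.45,0.35,0.25,0.1,0,0,0,0]}'
python3 -m creep '{"delta_pos":[[-5,0,0],[-12,0,0],[-20,0,0],[-25,0,0],[-25,0,0],[-25,0,0],[-15,0,0],[0,0,0]],"yaw":[0,0,0,0,0,0,0,0],"claw":[0,0,0,0,0,0,0,0]}'
```

```text
time: 21.58
ee_pos: [0.4929, 0.0954, 0.2674]
orientation: [0.254, 1.555, -0.254]
contact_force: [-1.8, 0.3, 5.4]
gripper_width: 0.48
time: 22.25
ee_pos: [0.4927, 0.0954, 0.2666]
orientation: [0.254, 1.556, -0.254]
contact_force: [0.5, -0.4, 0.3]
gripper_width: 1.002
time: 22.92
ee_pos: [0.4935, 0.0954, 0.3975]
orientation: [0.256, 1.55, -0.252]
contact_force: [0.2, 0.7, 0.0]
gripper_width: 0.999
```

```bash
python3 -m creep '{"delta_pos":[[0,10,-8],[0,25,-15],[0,25,-15],[0,25,-15],[0,25,-15],[0,25,-15],[0,25,-15],[0,15,-8],[0,0,0],[0,0,0]],"yaw":[0,0,0,0,0,0,0,0,0,0],"claw":[0,0,0,0,0,0,0,0,0,0]}'
python3 - <<'E'
from h import *
im,d=env.grab_frame('scene');cv2.imwrite('pics/j.png',cv2.resize(im[80:300,100:380],None,fx=2.7,fy=2.7)); caps('scene',im,d)
im,d=env.grab_frame('top'); cv2.imwrite('pics/k.png',im);caps('top',im,d)
E
```

```text
time: 23.75
ee_pos: [0.4473, 0.2958, 0.3929]
orientation: [0.252, 1.557, -0.253]
contact_force: [0.5, -0.7, -0.2]
gripper_width: 1.0
scene green top n 377 px 267.0 160.0 circ 494.3 96.0 21.9 z 132.9
scene green ring n 756 px 265.0 200.0 circ 492.5 95.3 53.6 z 15.6
scene orange top n 478 px 238.0 221.0 circ 632.6 85.1 21.8 z 133.0
scene orange ring n 996 px 240.0 258.0 circ 631.6 84.1 53.7 z 15.1
scene blue top n 359 px 198.0 138.0 circ 479.6 -43.4 21.5 z 132.8
scene blue ring n 785 px 202.0 180.0 circ 480.7 -43.4 54.9 z 15.1
top green top n 518 px 246.0 199.0 circ 493.4 95.2 19.8 z 133.6
top green ring n 1177 px 250.0 206.0 circ 493.4 95.2 51.8 z 16.2
top orange top n 580 px 254.0 110.0 circ 632.2 83.3 20.8 z 133.7
top orange ring n 1459 px 254.0 129.0 circ 633.1 83.7 53.6 z 16.2
top blue top n 586 px 337.0 209.0 circ 479.3 -44.6 20.9 z 133.5
top blue ring n 1605 px 323.0 209.0 circ 482.3 -44.4 53.3 z 16.1
```

View pics/j.png

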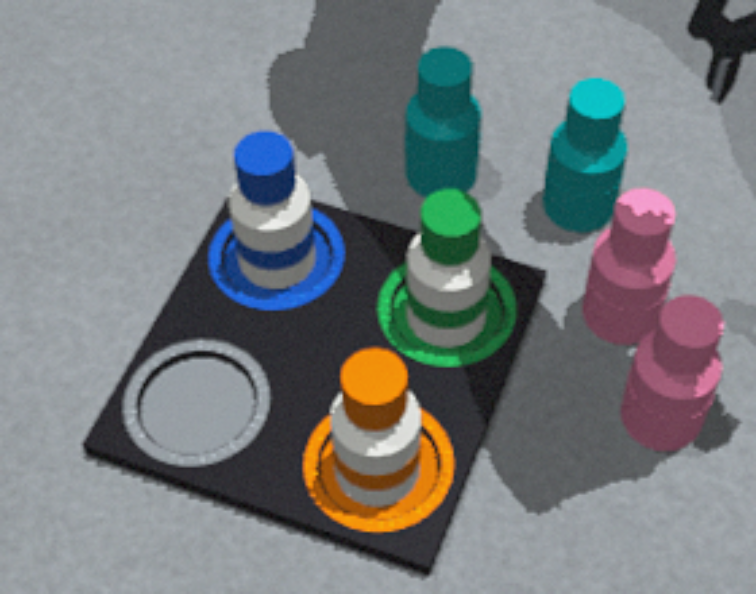

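View pics/k.png

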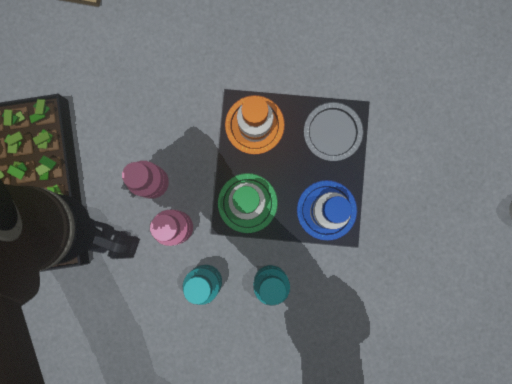

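The pictures show the green jar in the green well (top view (246,199)), the orange jar in the orange well (254,110), and the blue jar unmoved (337,209). All three tops are at z≈133, the gripper is clear, and the look-alikes are untouched. Handing in.

```bash
python3 -c "
from plant import env
print(env.close_job(), env.read_state()['time'])"
```

```text
the job is handed in; nothing more can be done
the job is handed in; nothing more can be done
```

The two jars are swapped and the job is handed in. I parked the green jar in the grey well, moved the orange jar to the orange well, then moved the green jar to the green well. That took about 24 s of the 59 s allowed.

- **Position:** The last pictures from both cameras put the green and orange jars within about 2 mm of their own well centres.
- **Upright on the bottom:** All three cap tops measured 133–134 mm above the bench, which is what a jar standing on a well bottom should read.
- **Left alone:** The blue jar had not moved, and the pink and turquoise jars stood where they began.
- **Forces:** The highest force in the readings after each move was about 6 N. The gripper was open and clear of everything at the end.

No final check failed or disagreed. One top-camera check midway was blocked by the arm, and the scene camera covered it.

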